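Lay out four bow handles on their drawer fronts

TASK

Pick out the four bow handles on the bench and stand each one upright on the drawer front of its own size (shortest handle on shortest front, and so on up to the longest), with its two feet over that front's two screw-hole marks, ready for screwing on. Leave the round knob and the screwdriver where they are.

Things in the scene. Friction and masses are not known exactly. Their poses are not given: they have to be found in the camera images.
- handle_a: The shortest of four loose bow handles (bright aluminium, standing on its two feet, bar on top): feet 48 mm apart centre to centre, 66 mm long overall. Bar 60 mm long, 12 mm wide, 8 mm tall, from 26 to 34 mm above the soles; feet are 11 mm posts on round 18 mm soles. About 74 g. Origin: midway between the feet, at sole level; its x runs along the bar, z up. The two ends are alike.
- handle_b: The second shortest of four loose bow handles (bright aluminium, standing on its two feet, bar on top): feet 72 mm apart centre to centre, 90 mm long overall. Bar 84 mm long, 12 mm wide, 8 mm tall, from 26 to 34 mm above the soles; feet are 11 mm posts on round 18 mm soles. About 86 g. Origin: midway between the feet, at sole level; its x runs along the bar, z up. The two ends are alike.
- handle_c: The second longest of four loose bow handles (bright aluminium, standing on its two feet, bar on top): feet 96 mm apart centre to centre, 114 mm long overall. Bar 108 mm long, 12 mm wide, 8 mm tall, from 26 to 34 mm above the soles; feet are 11 mm posts on round 18 mm soles. About 98 g. Origin: midway between the feet, at sole level; its x runs along the bar, z up. The two ends are alike.
- handle_d: The longest of four loose bow handles (bright aluminium, standing on its two feet, bar on top): feet 120 mm apart centre to centre, 138 mm long overall. Bar 132 mm long, 12 mm wide, 8 mm tall, from 26 to 34 mm above the soles; feet are 11 mm posts on round 18 mm soles. About 110 g. Origin: midway between the feet, at sole level; its x runs along the bar, z up. The two ends are alike.
- front_a: The shortest of four drawer fronts lying flat (grey painted steel, immovable): 88 mm long, 64 mm wide, 8 mm thick. Two black screw-hole marks (7 mm dots, no depth) on its long centre line, 48 mm apart, 24 mm either side of the centre. A flat label plate beside the centre line, in the middle of one long edge. Origin: centre of its underside; its x runs along its length through both marks, z up; top face 8 mm above the origin, level with the marks.
- front_b: The second shortest of four drawer fronts lying flat (grey painted steel, immovable): 112 mm long, 64 mm wide, 8 mm thick. Two black screw-hole marks (7 mm dots, no depth) on its long centre line, 72 mm apart, 36 mm either side of the centre. A flat label plate beside the centre line, in the middle of one long edge. Origin: centre of its underside; its x runs along its length through both marks, z up; top face 8 mm above the origin, level with the marks.
- front_c: The second longest of four drawer fronts lying flat (grey painted steel, immovable): 136 mm long, 64 mm wide, 8 mm thick. Two black screw-hole marks (7 mm dots, no depth) on its long centre line, 96 mm apart, 48 mm either side of the centre. A flat label plate beside the centre line, in the middle of one long edge. Origin: centre of its underside; its x runs along its length through both marks, z up; top face 8 mm above the origin, level with the marks.
- front_d: The longest of four drawer fronts lying flat (grey painted steel, immovable): 160 mm long, 64 mm wide, 8 mm thick. Two black screw-hole marks (7 mm dots, no depth) on its long centre line, 120 mm apart, 60 mm either side of the centre. A flat label plate beside the centre line, in the middle of one long edge. Origin: centre of its underside; its x runs along its length through both marks, z up; top face 8 mm above the origin, level with the marks.
- knob: Loose round brass drawer knob, 34 mm across, 29 mm tall, standing on its foot. Not part of the job. Origin: centre of its underside.
- screwdriver: Loose screwdriver with a red handle, 170 mm long, lying down. Not part of the job. Origin: under its middle; its x runs towards the tip.
Not all that is in view belongs to the job. What is shaped like the handle_d but black or green is not meant.

How it is judged:
At the end, for the whole second after the job is handed in: Each handle stands upright (0.1 rad) on top of the front of its own hole spacing, its middle within 10 mm of the front's middle, its bar within 0.13 rad of the front's long centre line (either way round), at rest; knob and screwdriver within 25 mm of where they began (horizontal distance between handle_a and front_a below 0.01 m and angle between the x axis of handle_a and the x axis of front_a, either way round below 0.13 rad and angle between each of handle_a, handle_b, handle_c, handle_d's own z axis and vertical below 0.1 rad and z of handle_a in the frame of front_a between 0.005 and 0.012 m and linear speed of each of handle_a, handle_b, handle_c, handle_d below 0.02 m/s and angular speed of each of handle_a, handle_b, handle_c, handle_d below 0.2 rad/s and horizontal distance between handle_b and front_b below 0.01 m and angle between the x axis of handle_b and the x axis of front_b, either way round below 0.13 rad and z of handle_b in the frame of front_b between 0.005 and 0.012 m and horizontal distance between handle_c and front_c below 0.01 m and angle between the x axis of handle_c and the x axis of front_c, either way round below 0.13 rad and z of handle_c in the frame of front_c between 0.005 and 0.012 m and horizontal distance between handle_d and front_d below 0.01 m and angle between the x axis of handle_d and the x axis of front_d, either way round below 0.13 rad and z of handle_d in the frame of front_d between 0.005 and 0.012 m and distance of each of knob, screwdriver from where it was at the start of the episode below 0.025 m); the robot touches nothing.
It fails at once if the knob is pushed or carried 25 mm or more from its place (distance of knob from where it was at the start of the episode above 0.025 m).
It fails at once if the screwdriver is pushed or carried 25 mm or more from its place (distance of screwdriver from where it was at the start of the episode above 0.025 m).
It also fails if it takes over 115 s, if anything falls off the work surface, if the arm or the gripper's body presses on something with over 40 N, if the wrist force passes 120 N, or if a joint passes its speed limit or range.

ROBOT

A 6-joint arm with a two-finger parallel gripper is mounted at the origin on the work surface. World frame = base frame: x ahead of the robot, y to its left, z up, the work surface at z = 0. Lengths are in m, angles in rad, forces in N, time in s.
With the tool pointing down it reaches from about 0.275 to 0.875 m from the base axis. Payload 12.5 kg.
Tool frame: the origin (TCP) lies on the centre line of the jaws, within the pads' length; the fingertips stand r.finger_overhang ahead of it and the grasp point (between the pads) lies 3 mm ahead of it (r.finger_overhang is the distance from the TCP to the fingertips, in m); z points along the fingers, y is the line along which they close (so a half turn about z gives the same grasp; the last joint's range is limited). The gripper opens to 85 mm and grips with 20 to 120 N. Pads are 22 mm wide; open, the fingers measure 114 mm over their backs; the gripper's body (76 mm by 85 mm) begins 54 mm behind the grasp point. The pads swing forward as they close: fully open they stand 13 mm farther back than shut.
Start: joints at [-1.271, 0.351, 1.652, -0, 1.139, -0.085], TCP at [0.206, -0.51, 0.253] pointing down, gripper open.
Joint ranges: [-2.75, 2.75], [-0.79, 2.1], [0.01, 2.65], [-1.57, 4.71], [0.07, 3.14], [-2.87, 2.87]. Speed limits (rad/s): [2.22, 2.22, 2.79, 3.14, 3.14, 3.14].

INTERFACE

Orientations are given as a unit quaternion [x, y, z, w].
In Python, from cell import r, optics gives the robot as it stands. The module is installed in compiled form; this text tells all that it offers. Calls block until the motion is done:
- r.move_to(position, orientation): joint-space move of the TCP to a pose.
- r.move_linear(position, rot=None, vel=0.15): straight line of the TCP; rot=None keeps the orientation; vel is the mean speed in m/s.
- r.set_joints(angles): joint-space move.
- r.set_gripper(opening, squeeze=None): opening from 0.0 (shut) to 1.0 (fully open); squeeze is the grip in N (None keeps the last); returns when the fingers have stopped.
- r.sleep(seconds).
- r.inverse_kinematics(position, orientation): joint angles nearest the present ones, or None.
- optics.get_image(name): name is "scene" or "top" or "wrist"; returns a dict with "pixels" (420x560x3 uint8, red, green, blue), "depth" (420x560 float32, m along the optical axis (not along the pixel's ray), 0 where there is no reading), "fx", "fy", "cx", "cy" (pixels), "camera_from_world" (4x4, takes a point from world to camera coordinates); the wrist camera has in their place "mount" (4x4, takes a point from camera to tool coordinates, whose origin is the TCP and whose axes are the flange's). Camera axes: x right, y down, z forward; pixel columns grow to the right and rows downward; lengths in m; the calibration is good to about 2 mm. A picture is of the moment at which its call begins: read the wrist's pose just before it.
A pose or a line that the arm cannot do raises r.PlanningError and nothing moves.
- r.hand_in(): hands the job in; it is judged then, once.
Readings, each from a call of its own:
- r.current_t(): time.
- r.current_q(): joint angles.
- r.current_qvel(): joint speeds.
- r.current_effort(): joint torques, N m.
- r.current_tool_pos(): TCP position.
- r.current_ee_rot(): TCP orientation.
- r.current_contact_force(): force on the tool from outside, world axes, zero at the start.
- r.current_torque(): the same for the moment, N m.
- r.current_opening(): opening from 0.0 (shut) to 1.0 (fully open).
- r.current_finger_force(): force on a finger pad.
Only numpy, scipy, OpenCV 4.12 (cv2) and the standard library are available. Lean on these libraries where they do the work, as an engineer would, in place of code of your own. Each camera call takes 0.05 s, during which the arm holds its last target. There are 200 camera calls.

## Working session

There is one attempt and no reset: what is moved stays moved. The work goes in short steps, each a Python script; the robot and the scene stay as the last script left them, time stands still between calls to the robot, and variables do not carry over. Pictures are saved under pics/ and viewed, at most 14 in all, crops included, and the job is handed in when it is done.

```bash
mkdir -p pics
python3 - <<'E'
from cell import r, optics
import cv2,numpy as np,pickle
for n in("top","scene"):
    im=optics.get_image(n); pickle.dump(im,open(n+'0.pkl','wb'))
    cv2.imwrite(f'pics/{n}0.png',cv2.resize(im['pixels'][:,:,::-1],(800,600),interpolation=cv2.INTER_CUBIC))
    print(n,im['fx'],im['cx'],im['cy'],np.round(im['camera_from_world'],3).tolist(),im['depth'].min(),im['depth'].max())
print(r.finger_overhang,r.current_t(),r.current_ee_rot())
E
```

```text
top 495.95415826412625 276.928336078086 210.3550731707883 [[0.02, -1.0, 0.001, -0.031], [-0.978, -0.02, -0.207, 0.564], [0.207, 0.003, -0.978, 1.085], [0.0, 0.0, 0.0, 1.0]] 0.0 2.1835644
scene 450.1904977678907 279.4454196541336 204.7474076474334 [[-0.885, 0.466, 0.014, 0.512], [0.257, 0.513, -0.819, -0.124], [-0.389, -0.72, -0.574, 1.242], [0.0, 0.0, 0.0, 1.0]] 0.0 3.3946452
0.022 0.1 [ 9.81553022e-01  1.91189426e-01 -5.90155256e-05 -5.14066790e-04]
```

View pics/top0.png

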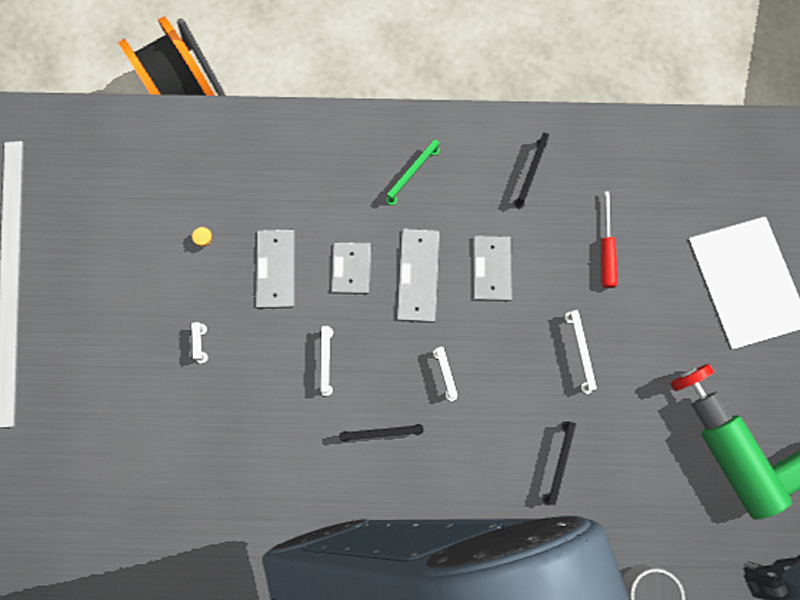

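View pics/scene0.png

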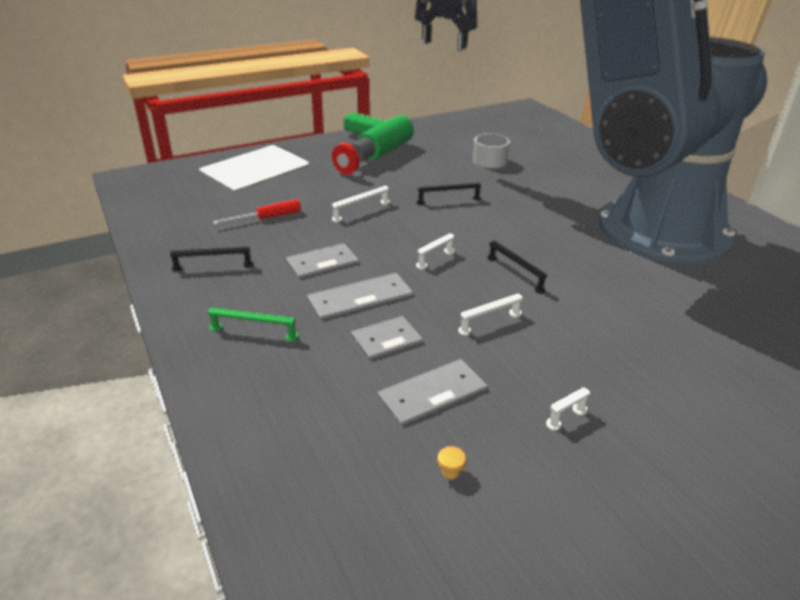

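The top view (800x600) shows four bright handles: (198,343), the shortest, is a; (445,374) is b; (327,361) is c; (580,352) is d. The black bars at (382,433), (560,463) and (532,170) and the green one at (413,172) have the wrong colour, so I'm leaving them. The fronts are c at (275,268), a at (351,268), d at (418,275) and b at (492,268). The knob is at (202,236) and the screwdriver at (609,245). Next I'll measure these and check the sizes.

```bash
cat > h.py <<'E'
import cv2,numpy as np,pickle
def rays(im,uv,z,M=None):
    "pixels (N,2) -> world points on plane z"
    W=np.linalg.inv(im['camera_from_world']) if M is None else M
    uv=np.atleast_2d(uv).astype(float)
    d=np.c_[(uv[:,0]-im['cx'])/im['fx'],(uv[:,1]-im['cy'])/im['fy'],np.ones(len(uv))]@W[:3,:3].T
    o=W[:3,3]; return o+d*((z-o[2])/d[:,2])[:,None]
def cloud(im,M=None):
    W=np.linalg.inv(im['camera_from_world']) if M is None else M
    v,u=np.mgrid[:420,:560]; D=im['depth']
    P=np.stack([(u-im['cx'])/im['fx']*D,(v-im['cy'])/im['fy']*D,D],-1)
    return P@W[:3,:3].T+W[:3,3]
def rect(xy):
    (c,s,a)=cv2.minAreaRect((np.asarray(xy)[:,:2]*1000).astype(np.float32))
    b=cv2.boxPoints((c,s,a)); e=max((b[1]-b[0],b[2]-b[1]),key=np.linalg.norm)
    return np.array(c)/1000,np.arctan2(e[1],e[0])%np.pi,sorted(s)
def comps(m,amin):
    n,L,S,_=cv2.connectedComponentsWithStats(m.astype(np.uint8))
    return [(L==i,S[i]) for i in range(1,n) if S[i,4]>=amin]
def find(im,M=None):
    px=im['pixels'].astype(int); sat=px.max(2)-px.min(2); C=cloud(im,M)
    H,F=[],[]
    ok=(C[...,0]>.25)&(C[...,0]<.8)&(abs(C[...,1])<.42)
    for m,s in comps((px.min(2)>150)&(sat<40)&ok,60):   # fronts and handles
        v,u=np.nonzero(m); z=C[m][:,2]
        if np.percentile(z,80)>.024:   # handle: bar pixels only
            b=(z>.022)
            H.append((*rect(rays(im,np.c_[u,v][b],.034,M)),np.median(z[b]),(u.mean(),v.mean())))
        elif s[4]>800: F.append((*rect(rays(im,np.c_[u,v],.008,M)),np.median(z),(u.mean(),v.mean())))
    return H,F
def show(L):
    for c,a,s,z,uv in L: print(np.round(c,4),'ang %.3f'%a,'size',np.round(s,1),'z %.4f'%z,'px',np.round(uv))
E
python3 - <<'E'
from h import *
im=pickle.load(open('top0.pkl','rb')); H,F=find(im)
show(H);print();show(F)
px=im['pixels'];
print([px[int(v),int(u)].tolist() for u,v in((190,205),(228,250),(138,240))])
# dots
g=px.max(2);C=cloud(im)
for m,s in comps((g<90)&(C[...,2]>.004)&(C[...,2]<.014),4):
    v,u=np.nonzero(m)
    if len(u)<40: print('dot',len(u),np.round(rays(im,[u.mean(),v.mean()],.008)[0],4))
cv2.imwrite('pics/crop.png',cv2.resize(px[150:290,120:430,::-1],(800,361),interpolation=cv2.INTER_CUBIC))
E
```

```text
[ 0.4943 -0.3245] ang 0.196 size [ 12.5 131.9] z 0.0350 px [408. 245.]
[0.4972 0.3047] ang 0.145 size [13.2 58.2] z 0.0345 px [139. 239.]
[0.4713 0.0951] ang 0.040 size [ 11.5 107.3] z 0.0343 px [228. 252.]
[ 0.4532 -0.1024] ang 0.286 size [12.  83.2] z 0.0344 px [312. 261.]
[ 0.1495 -0.2801] ang 2.043 size [42.1 42.4] z 0.7761 px [391. 400.]

[0.6286 0.1874] ang 0.040 size [ 62.9 134.1] z 0.0089 px [192. 188.]
[ 0.6225 -0.0575] ang 3.107 size [ 64.7 158.8] z 0.0090 px [293. 192.]
[ 0.6373 -0.1842] ang 3.139 size [ 62.9 110.7] z 0.0092 px [345. 187.]
[0.6323 0.0574] ang 3.140 size [64.5 86.2] z 0.0090 px [246. 187.]
[[205, 207, 206], [249, 248, 249], [248, 248, 248]]
dot 5 [ 0.8486 -0.2447  0.008 ]
dot 4 [ 0.8409 -0.2378  0.008 ]
dot 4 [ 0.801  -0.2195  0.008 ]
dot 15 [ 0.7502 -0.2289  0.008 ]
dot 4 [ 0.6924 -0.3668  0.008 ]
dot 4 [ 0.6733 -0.1835  0.008 ]
dot 7 [ 0.6721 -0.3649  0.008 ]
dot 14 [0.6421 0.2208 0.008 ]
dot 7 [0.6277 0.0911 0.008 ]
dot 5 [ 0.6177 -0.0234  0.008 ]
dot 4 [ 0.6214 -0.361   0.008 ]
dot 11 [ 0.5984 -0.1502  0.008 ]
dot 4 [ 0.6096 -0.3611  0.008 ]
dot 4 [ 0.6016 -0.1829  0.008 ]
dot 5 [ 0.6059 -0.3711  0.008 ]
dot 4 [ 0.5747 -0.0223  0.008 ]
dot 4 [0.5593 0.1928 0.008 ]
dot 4 [ 0.5631 -0.055   0.008 ]
dot 4 [ 0.5416 -0.0482  0.008 ]
dot 5 [ 0.4327 -0.421   0.008 ]
dot 4 [ 0.4372 -0.4402  0.008 ]
dot 5 [ 0.403  -0.4699  0.008 ]
dot 5 [ 0.4015 -0.4876  0.008 ]
dot 9 [ 0.3759 -0.2973  0.008 ]
dot 4 [ 0.3672 -0.296   0.008 ]
dot 4 [ 0.3674 -0.4753  0.008 ]
dot 4 [ 0.3549 -0.058   0.008 ]
dot 4 [ 0.357 -0.499  0.008]
dot 5 [0.3418 0.0601 0.008 ]
dot 4 [ 0.3501 -0.4945  0.008 ]
dot 7 [ 0.3343 -0.6489  0.008 ]
dot 5 [ 0.3289 -0.5323  0.008 ]
dot 4 [ 0.3145 -0.5175  0.008 ]
dot 4 [ 0.2981 -0.5375  0.008 ]
dot 11 [ 0.256  -0.2645  0.008 ]
dot 4 [ 0.2492 -0.2483  0.008 ]
```

View pics/crop.png

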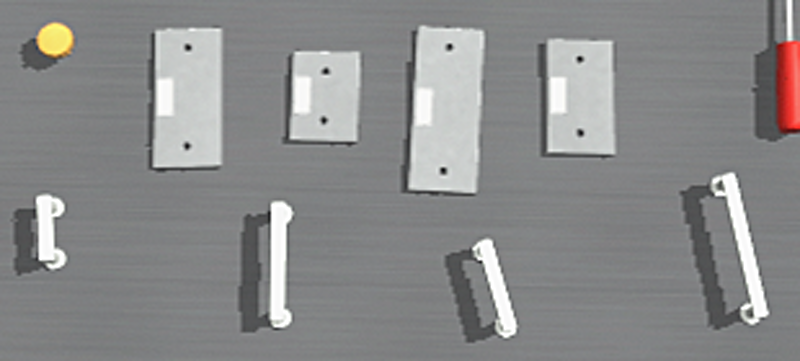

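Sizes and heights fit: bars 58/83/107/132 mm at z 34 mm, fronts 86/111/134/159 mm at z 9 mm. The crop confirms the four bright handles, with a at (46,232) in crop pixels. Its angle is doubtful because the soles merge with the bar, so I'll check a from above with the wrist camera.

```bash
cat >> h.py <<'E'
from scipy.spatial.transform import Rotation as R
from cell import r,optics
HA={'a':([.4972,.3047],.06),'b':([.4532,-.1024],.286),'c':([.4713,.0951],.040),'d':([.4943,-.3245],.196)}
FR={'a':([.6323,.0574],3.140),'b':([.6373,-.1842],3.139),'c':([.6286,.1874],.040),'d':([.6225,-.0575],3.107)}
def quat(yaw):
    "tool down, tool x along +-bar; of the two half turns the one nearest joint 6 = 0"
    best=None
    for k in(0,np.pi):
        q=(R.from_euler('z',yaw+k)*R.from_euler('x',np.pi)).as_quat()
        j=r.inverse_kinematics([.55,0,.2],q)
        if j is not None and (best is None or abs(j[5])<best[0]): best=(abs(j[5]),q)
    return best[1]
def wrist():
    T=np.eye(4);T[:3,:3]=R.from_quat(r.current_ee_rot()).as_matrix();T[:3,3]=r.current_tool_pos()
    im=optics.get_image('wrist'); return im,T@im['mount']
E
python3 - <<'E'
from h import *
print(np.round(optics.get_image('wrist')['mount'],3).tolist())
r.move_to([.4972-.05,.3047,.25],quat(.06)); print(r.current_t(),r.current_q())
im,M=wrist(); H,F=find(im,M); show(H);show(F)
cv2.imwrite('pics/w1.png',im['pixels'][:,:,::-1])
E
```

```text
[[0.0, -0.962, -0.274, 0.068], [1.0, 0.0, -0.001, 0.0], [0.001, -0.274, 0.962, -0.12], [0.0, 0.0, 0.0, 1.0]]
3.1333 [ 5.11065124e-01  3.38222892e-01  1.67840350e+00 -7.24183141e-05
  1.12498267e+00  2.02259219e+00]
[0.4944 0.3051] ang 0.114 size [12.  59.5] z 0.0332 px [285. 128.]
[0.469  0.0949] ang 0.025 size [ 11.4 107.2] z 0.0332 px [515. 170.]
[0.2859 0.4653] ang 1.631 size [14.1 17.6] z 0.2782 px [118. 327.]
[0.585  0.1853] ang 1.630 size [51.9 62. ] z 0.0073 px [426.  32.]
[0.6018 0.0782] ang 0.059 size [23.3 31.1] z 0.0074 px [548.  21.]
```

View pics/w1.png

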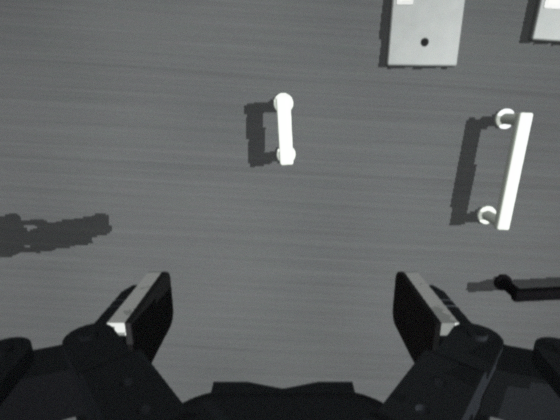

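The wrist view shows handle a at (285,128) with nothing near it, measured at (0.494, 0.305), angle 0.11. That agrees with the top view to 3 mm. I'll pick it and place it on front a, using the top-view frame for both ends.

```bash
cat >> h.py <<'E'
HA['a']=([.496,.305],.12)
def quat(yaw,p):
    best=None
    for k in(0,np.pi):
        q=(R.from_euler('z',yaw+k)*R.from_euler('x',np.pi)).as_quat()
        j=r.inverse_kinematics(p,q)
        if j is not None and (best is None or abs(j[5])<best[0]): best=(abs(j[5]),q)
    return best[1]
def pick_place(n):
    (x,y),yaw=HA[n]; p=[x,y,.15]; q=quat(yaw,p)
    r.set_gripper(.5,40); r.move_to(p,q)
    r.move_linear([x,y,.033],vel=.12); r.set_gripper(0,40)
    print(n,'grip',round(r.current_opening(),3),round(r.current_finger_force(),1))
    r.move_linear([x,y,.13],vel=.12)
    print('lifted',round(r.current_opening(),3),np.round(r.current_contact_force(),2))
    (x,y),yaw=FR[n]; p=[x,y,.13]; r.move_to(p,quat(yaw,p))
    r.move_linear([x,y,.055],vel=.15); r.move_linear([x,y,.042],vel=.03)
    print('down',np.round(r.current_contact_force(),2))
    r.set_gripper(.45); r.move_linear([x,y,.14],vel=.12); print('t',r.current_t())
E
python3 - <<'E'
from h import *
pick_place('a')
r.move_to([.45,.30,.25],quat(0,[.45,.3,.25]))
im=optics.get_image('top'); H,F=find(im); show(H)
cv2.imwrite('pics/t1.png',cv2.resize(im['pixels'][130:300,100:440,::-1],(800,400),interpolation=cv2.INTER_CUBIC))
E
```

```text
a grip 0.129 39.3
lifted 0.132 [-0.89  0.11 -1.74]
down [-0.45  0.24 -0.23]
t 12.5333
[ 0.4945 -0.3244] ang 0.196 size [ 12.5 132.4] z 0.0352 px [408. 245.]
[0.4713 0.0951] ang 0.040 size [ 11.5 107.3] z 0.0343 px [228. 252.]
[0.4961 0.3503] ang 1.591 size [ 9.4 30.9] z 0.3348 px [118. 238.]
[ 0.4513 -0.1029] ang 0.286 size [12.  87.2] z 0.0347 px [312. 261.]
```

View pics/t1.png

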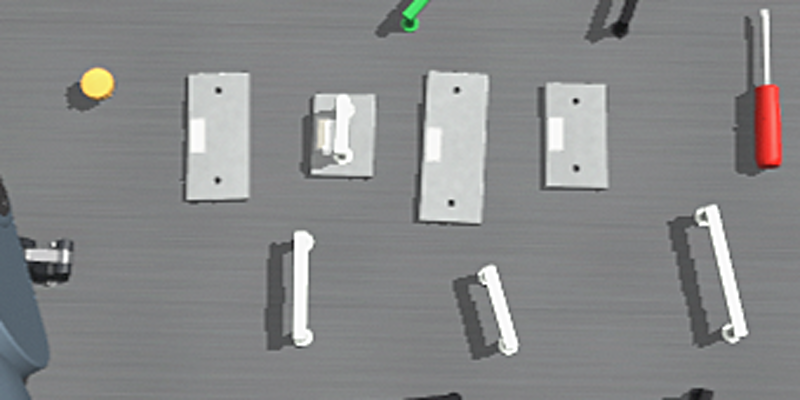

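Handle a stands upright at (344,130) on front a at (344,136), both marks are covered, and nothing else has moved. On to b, c and d.

```bash
cat >> h.py <<'E'
def check(im):
    C=cloud(im); px=im['pixels']
    for n,(c,a) in FR.items():
        d=C[...,:2]-np.array(c); m=(np.hypot(d[...,0],d[...,1])<.085)&(abs(d[...,1])<.04)&(C[...,2]>.037)&(C[...,2]<.055)&(px.min(2)>130)
        v,u=np.nonzero(m); c2,a2,s=rect(rays(im,np.c_[u,v],.042))
        print(n,'off mm',np.round((c2-c)*1000,1),'dang %.3f'%((a2-a+np.pi/2)%np.pi-np.pi/2),np.round(s,1),'z %.4f'%np.median(C[m][:,2]))
E
python3 - <<'E'
from h import *
for n in 'cbd': pick_place(n)
r.move_to([.25,-.45,.25],quat(0,[.25,-.45,.25])); print(r.current_t())
for k in('top','scene'):
    im=optics.get_image(k)
    if k=='top': check(im)
    else: cv2.imwrite('pics/s2.png',cv2.resize(im['pixels'][100:340,40:440,::-1],(800,480),interpolation=cv2.INTER_CUBIC))
    if k=='top': cv2.imwrite('pics/t2.png',cv2.resize(im['pixels'][130:300,100:440,::-1],(800,400),interpolation=cv2.INTER_CUBIC))
E
```

```text
c grip 0.133 40.1
lifted 0.126 [ 0.93  0.77 -0.62]
down [ 0.77  0.74 -0.43]
t 20.7417
b grip 0.132 39.1
lifted 0.128 [-0.16  0.4  -1.81]
down [-0.06  0.24 -0.48]
t 28.85
d grip 0.126 39.7
lifted 0.131 [-1.14  0.33 -2.2 ]
down [-1.54 -0.71 -0.89]
t 36.0583
38.05
a off mm [0.4 0.9] dang 0.034 [11.9 58.9] z 0.0427
b off mm [-0.8  0.9] dang -0.005 [11.9 81.1] z 0.0426
c off mm [ 0.5 -0.5] dang -0.009 [ 12.6 105.4] z 0.0427
d off mm [-0.4  0.1] dang 0.001 [ 11.9 129.9] z 0.0430
```

View pics/t2.png

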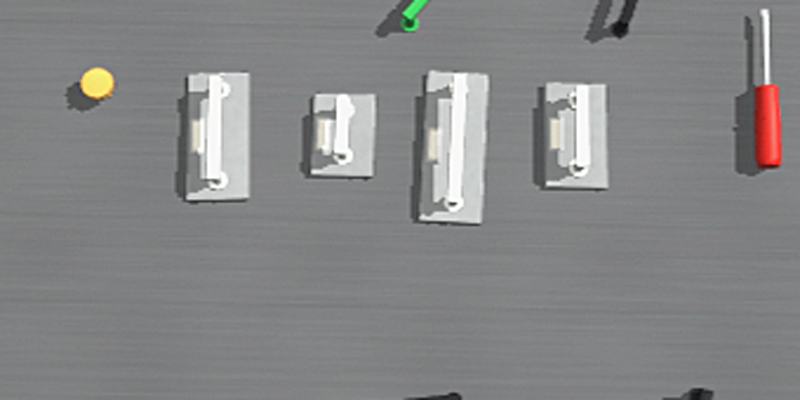

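View pics/s2.png

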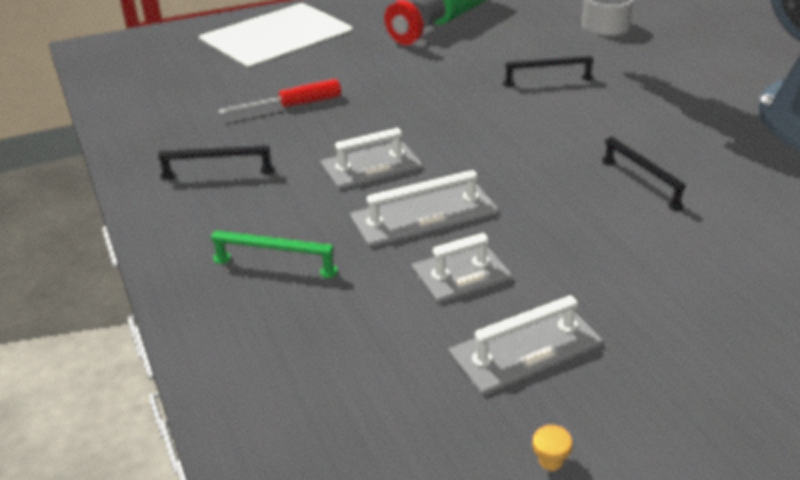

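All four handles stand upright on their own fronts: c at (214,128), a at (343,130), d at (457,140) and b at (583,128) in the top crop. Each is within about 1 mm and 0.04 rad. The knob at (97,83) and the screwdriver at (767,90) haven't moved.

```bash
python3 -c "
from cell import r
print(r.hand_in(), r.current_t())"
```

```text
the job is handed in; nothing more can be done
the job is handed in; nothing more can be done
```

The job is handed in: in the final pictures all four handles stand upright on their matching drawer fronts, within about 1 mm and 0.04 rad, the knob and screwdriver unmoved; the arm had finished at about 38 s, and no verdict was shown.

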